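# Make up two sampling kits

## Robot

A 6-joint arm with a two-finger parallel gripper is mounted at the origin on a cart in front of the work surface, level with it; the furniture and walls round the work are solid. World frame = base frame: x ahead of the robot, y to its left, z up, the work surface at z = 0. Lengths are in m, angles in rad, forces in N, time in s.
With the tool pointing down it reaches from about 0.275 to 0.75 m from the base axis. Payload 10.2 kg.
Tool frame: the origin (TCP) lies where the fingers leave the gripper's body, on its centre line; the fingertips stand 64 mm ahead of it and the grasp point (between the pads) lies 45 mm ahead of it; z points along the fingers, y is the line along which they close (so a half turn about z gives the same grasp; the last joint's range is limited). The gripper opens to 88 mm and grips with 3 to 60 N. Pads are 18 mm wide; open, the fingers measure 123 mm over their backs; the gripper's body (75 mm by 187 mm) begins 45 mm behind the grasp point.
Start: joints at [-1.544, 0.313, 1.498, -0, 1.331, -0.223], TCP at [0.13, -0.509, 0.303] pointing down, gripper open.
Joint ranges: [-2.94, 2.94], [-0.97, 2.17], [0.19, 2.56], [-1.23, 4.37], [0.02, 3.11], [-2.88, 2.88]. Speed limits (rad/s): [2.39, 2.39, 3.01, 3.14, 3.14, 3.14].

## Interface

Orientations are given as a rotation vector (axis times angle).
In Python, from station import monitor, read_camera, camera_params, order gives the robot as it stands.
- The arm moves only by the tool move_arm, never from a script. Its argument "commands" is one flat list of numbers, 4 for each row, row after row: the shift along the tool's x, y, z in mm, then the turn about the tool's z in degrees. In form: [dx, dy, dz, yaw, dx, dy, dz, yaw, ...]. A call has 1 to 5 rows; each row shifts and turns the commanded pose from where the row before left it, along the tool's axes as they then stand; what a row does not reach is not made up. A row lasts 1/8 s, in which the tool goes at most 62.5 mm and 10.7 degrees, less where a joint would pass 70% of its speed; a pose out of reach is approached as far as the arm can. A call is refused whole if a number of a shift passes 62.5 or a number of a turn 10.7, either way. A call with a gripper value outside its range is refused whole. "gripper" is the opening, from 0 (shut) to 1 (fully open), set as the call begins (left out, the last holds). The fingers move at their own pace and stop on an object; "force" is the grip in N (left out, the last holds). Time passes only in rows, so rows that do not move let the fingers close. It gives the time, the measured TCP pose, the force, the opening and the grip force at its end, in the units of the state.
- monitor.get_state(): the state, without advancing time (a new reading comes with each control period).
- read_camera(name): name is "scene" or "top" or "wrist"; returns (picture, depth): 400x640x3 uint8, red, green, blue; 400x640 float32, m along the optical axis (not along the pixel's ray), 0 where there is no reading.
- camera_params(name): a dict with "fov_y" (degrees; the focal length in pixels is half the picture's height over the tangent of half this angle, whatever the lens; pixels are square), "cx", "cy" (the principal point, pixels), "eye" and "orientation" of the camera in the world. Camera axes: x right, y down, z forward; pixel columns grow to the right and rows downward; lengths in m; the calibration is good to about 2 mm. A picture is of the moment at which its call begins: read the wrist's pose just before it. camera_params takes no time and is no camera call; for the wrist camera it gives the pose at the moment of the call.
- order.finish_job(): hands the job in; it is judged then, once.
The state is a dict: "time": time; "joints": joint angles; "joint_vel": joint speeds; "tau": joint torques, N m; "eef_pos": TCP position; "tool_rot": TCP orientation; "wrist_force": force on the tool from outside, world axes, zero at the start; "wrist_torque": the same for the moment, N m; "finger_gap": finger opening in m; "grasp_force": force on a finger pad.
Only numpy, scipy, OpenCV 4.12 (cv2) and the standard library are available. Lean on these libraries where they do the work, as an engineer would, in place of code of your own. Each camera call takes 0.05 s, during which the arm holds its last target. There are 200 camera calls.

## Task

Make up the two sampling kits from the stock on the table. The long narrow tray gets the slide box, lying flat in its long bay, and one jar in its small bay; the square tray gets the black strip block, lying flat with its wells up in its long bay, and the other two jars, one in each of its small bays. Stand the jars upright on the tray floors and do not tip any jar over on the way.

Things in the scene. Friction and masses are not known exactly. Their poses are not given: they have to be found in the camera images.
- jar_a: one of three identical clear plastic jars with a black screw cap, loose, standing upright: 43 mm across, 72 mm high, 0.14 kg, grasp the body below the cap (up to 55 mm). Origin: centre of its underside, z up its axis. Any jar may serve in any kit.
- jar_b: one of three identical clear plastic jars with a black screw cap, loose, standing upright: 43 mm across, 72 mm high, 0.14 kg, grasp the body below the cap (up to 55 mm). Origin: centre of its underside, z up its axis. Any jar may serve in any kit.
- jar_c: one of three identical clear plastic jars with a black screw cap, loose, standing upright: 43 mm across, 72 mm high, 0.14 kg, grasp the body below the cap (up to 55 mm). Origin: centre of its underside, z up its axis. Any jar may serve in any kit.
- slide_box: small white and green carton for microscope slides, loose, lying flat: 55 mm (its x) by 85 mm (its y), 32 mm high, solid; grasp across the 55 mm. Origin: centre of its underside.
- strip_block: black block with a row of eight wells, loose, lying flat, wells up: 26 mm (its x) by 130 mm (its y), 31 mm high, 0.1 kg; grasp across the 26 mm. Origin: centre of its underside.
- long_tray: long narrow shallow bare-metal tray, fixed to the table: 78 mm (its x) by 233 mm (its y), with a small carrying lip more at each end. Floor top 3 mm above the table, rim 12 mm, walls 3 mm thick. One cross divider (11 mm high) makes two bays: a long bay, 72 by 150 mm inside, centre at x 0, y +38.5 mm, and a small square bay, 72 by 74 mm inside, centre at x 0, y -76.5 mm. Origin: centre of the underside.
- square_tray: nearly square shallow bare-metal tray, fixed to the table: 153 mm (its x) by 156 mm (its y), with a small carrying lip more at each y end. Floor top 3 mm above the table, rim 12 mm, walls 3 mm thick. Dividers (11 mm high) make three bays: a long bay, 72 by 150 mm inside, its length along y, centre at x -37.5 mm, y 0, and two small square bays, 72 by 73 mm inside, centres at x +37.5 mm, y -38 and +38 mm. Origin: centre of the underside.
Mind the look-alikes: they are no part of the job. What is shaped like the jar_c but orange is not meant.

How it is judged:
At the end, for the whole second after the job is handed in: Each thing rests flat or upright (tilt under 0.1 rad) on the floor of its bay (within 4 mm), anywhere in it: long tray slide box and one jar; square tray strip block, wells up, and two jars, one in each small bay (jars up to 17 mm off the bay centre). All released and at rest (((x of jar_a in the frame of long_tray between -0.017 and 0.017 m and y of jar_a in the frame of long_tray between -0.0935 and -0.0595 m and z of jar_a in the frame of long_tray between -0.001 and 0.007 m and angle between jar_a's own z axis and vertical below 0.1 rad) or (x of jar_b in the frame of long_tray between -0.017 and 0.017 m and y of jar_b in the frame of long_tray between -0.0935 and -0.0595 m and z of jar_b in the frame of long_tray between -0.001 and 0.007 m and angle between jar_b's own z axis and vertical below 0.1 rad) or (x of jar_c in the frame of long_tray between -0.017 and 0.017 m and y of jar_c in the frame of long_tray between -0.0935 and -0.0595 m and z of jar_c in the frame of long_tray between -0.001 and 0.007 m and angle between jar_c's own z axis and vertical below 0.1 rad)) and ((x of jar_a in the frame of square_tray between 0.0205 and 0.0545 m and y of jar_a in the frame of square_tray between -0.055 and -0.021 m and z of jar_a in the frame of square_tray between -0.001 and 0.007 m and angle between jar_a's own z axis and vertical below 0.1 rad) or (x of jar_b in the frame of square_tray between 0.0205 and 0.0545 m and y of jar_b in the frame of square_tray between -0.055 and -0.021 m and z of jar_b in the frame of square_tray between -0.001 and 0.007 m and angle between jar_b's own z axis and vertical below 0.1 rad) or (x of jar_c in the frame of square_tray between 0.0205 and 0.0545 m and y of jar_c in the frame of square_tray between -0.055 and -0.021 m and z of jar_c in the frame of square_tray between -0.001 and 0.007 m and angle between jar_c's own z axis and vertical below 0.1 rad)) and ((x of jar_a in the frame of square_tray between 0.0205 and 0.0545 m and y of jar_a in the frame of square_tray between 0.021 and 0.055 m and z of jar_a in the frame of square_tray between -0.001 and 0.007 m and angle between jar_a's own z axis and vertical below 0.1 rad) or (x of jar_b in the frame of square_tray between 0.0205 and 0.0545 m and y of jar_b in the frame of square_tray between 0.021 and 0.055 m and z of jar_b in the frame of square_tray between -0.001 and 0.007 m and angle between jar_b's own z axis and vertical below 0.1 rad) or (x of jar_c in the frame of square_tray between 0.0205 and 0.0545 m and y of jar_c in the frame of square_tray between 0.021 and 0.055 m and z of jar_c in the frame of square_tray between -0.001 and 0.007 m and angle between jar_c's own z axis and vertical below 0.1 rad)) and x of slide_box in the frame of long_tray between -0.013 and 0.013 m and y of slide_box in the frame of long_tray between 0.001 and 0.075 m and z of slide_box in the frame of long_tray between -0.001 and 0.007 m and angle between each of slide_box, strip_block's own z axis and vertical below 0.1 rad and x of strip_block in the frame of square_tray between -0.0635 and -0.0115 m and y of strip_block in the frame of square_tray between -0.014 and 0.014 m and z of strip_block in the frame of square_tray between -0.001 and 0.007 m and linear speed of each of jar_a, jar_b, jar_c, slide_box, strip_block below 0.02 m/s); the robot touches nothing.
It fails at once if a jar is tipped over (leans more than 0.7 rad) (angle between any of jar_a, jar_b, jar_c's own z axis and vertical above 0.7 rad).
It also fails if it takes over 120 s, if anything falls off the work surface, if the arm or the gripper's body presses on something with over 40 N, if the wrist force passes 120 N, or if a joint passes its speed limit or range.

## Working session

There is one attempt and no reset: what is moved stays moved. The work goes in short steps, Python scripts to look and compute and a tool call to move; the robot and the scene stay as the last step left them, time stands still between calls to the robot, and variables do not carry over. Pictures are saved under pics/ and viewed, at most 14 in all, crops included, and the job is handed in when it is done.

Besides the shell and the picture viewer there is one more tool, called after "Call:" as a command line: name --argument value ..., lists and objects as JSON in quotes. move_arm: Moves the arm, as the interface text tells. Its arguments: {"type":"object","properties":{"commands":{"type":"array","items":{"type":"number"}},"gripper":{"type":"number"},"force":{"type":"number"}},"required":["commands"]}

```bash
mkdir -p pics; ls
cat > h.py <<'E'
import numpy as np, cv2
from scipy.spatial.transform import Rotation as R
from station import monitor, read_camera, camera_params, order
def cam(n):
    p=camera_params(n); im,d=read_camera(n)
    return im,d,p
def world(d,p):
    H,W=d.shape; f=H/2/np.tan(np.radians(p['fov_y'])/2)
    u,v=np.meshgrid(np.arange(W),np.arange(H))
    P=np.stack([(u-p['cx'])/f*d,(v-p['cy'])/f*d,d],-1)
    o=np.array(p['orientation']); M=R.from_rotvec(o).as_matrix() if o.shape==(3,) else (o if o.shape==(3,3) else R.from_quat(o).as_matrix())
    return P@M.T+np.array(p['eye'])
E
python3 - <<'E'
from h import *
s=monitor.get_state();print(s)
for n in('top','scene'):
    im,d,p=cam(n);print(p);cv2.imwrite(f'pics/{n}0.png',im[...,::-1]);np.savez(f'{n}0.npz',im=im,w=world(d,p),d=d)
    W=world(d,p);print([W[r,c].round(3).tolist() for r,c in((200,320),(100,200),(300,450))])
E
```

```text
pics
{'time': 0.0, 'joints': array([-1.54439046e+00,  3.13443979e-01,  1.49842570e+00,  9.85846379e-07,
        1.33103971e+00, -2.23404575e-01]), 'joint_vel': array([ 0.00130576,  0.00031573, -0.00127444, -0.00096136,  0.00029597,
        0.00027694]), 'tau': array([-5.43647730e-04, -4.02211082e+01, -2.52274185e+01,  6.94883522e-02,
        3.52656352e-02, -1.08196537e-04]), 'eef_pos': array([ 0.12977208, -0.50853192,  0.3021684 ]), 'tool_rot': array([-3.11581800e+00, -3.91218188e-01, -2.04809950e-04]), 'wrist_force': array([-0.33502722,  0.19725165,  0.07114921]), 'wrist_torque': array([-0.04919562, -0.02395486, -0.05295765]), 'grasp_force': 0.0, 'finger_gap': 0.08794195786585107}
{'fov_y': 46.49637053663839, 'cx': 322.2870847627238, 'cy': 194.2575785154203, 'eye': array([0.46964153, 0.08297162, 1.15934867]), 'orientation': array([-2.18080339,  2.18211067, -0.06833113])}
[[0.537, 0.098, 0.005], [0.765, 0.376, 0.095], [0.181, -0.409, -0.719]]
{'fov_y': 43.2919068063279, 'cx': 325.51439957007346, 'cy': 209.03258003450634, 'eye': array([-0.27681306,  0.92402952,  0.6016026 ]), 'orientation': array([-0.91773182,  2.18744815, -1.38278124])}
[[0.654, -0.001, -0.004], [1.492, -0.148, 0.108], [0.128, 0.148, -0.002]]
```

View pics/top0.png

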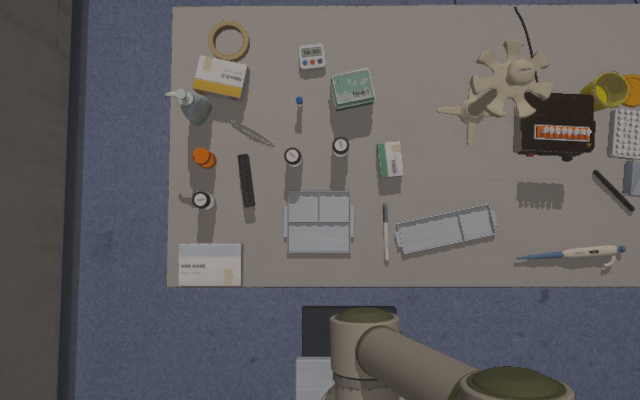

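View pics/scene0.png

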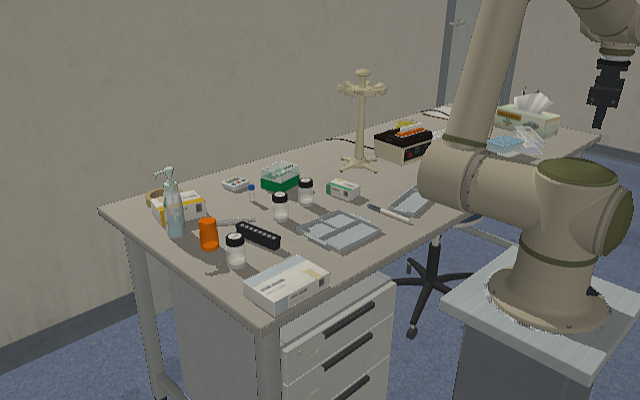

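Top view: jars at about (341,146), (293,156), (203,200), slide box (390,159), strip block (246,180), square tray (319,222), long tray (446,229). The orange jar (205,157) is the look-alike, with the spray bottle behind it and a pen between the trays.

Run:
```python
from h import *
z=np.load('top0.npz');W=z['w'];im=z['im']
def roi(n,u0,u1,v0,v1,lo,hi):
    w=W[v0:v1,u0:u1].reshape(-1,3); m=(w[:,2]>lo)&(w[:,2]<hi); q=w[m]
    r=cv2.minAreaRect((q[:,:2]*1000).astype(np.float32))
    (cx,cy),(a,b),t=r
    # long axis angle
    bx=cv2.boxPoints(r);e=[bx[1]-bx[0],bx[2]-bx[1]];L=max(e,key=np.linalg.norm)
    print(n,m.sum(),'c',round(cx,1),round(cy,1),'size',round(a,1),round(b,1),'long dir',np.degrees(np.arctan2(L[1],L[0])).round(1),'zmed',np.median(q[:,2]).round(4), 'mean',(q[:,:2].mean(0)*1000).round(1))
roi('jar1',325,358,130,165,.066,.08)
roi('jar2',278,310,142,172,.066,.08)
roi('jar3',188,220,185,215,.066,.08)
roi('orange',188,220,143,170,.05,.1)
roi('box',372,408,135,185,.022,.04)
roi('strip',232,260,148,212,.02,.04)
roi('sq',280,358,185,260,.007,.02)
roi('long',392,502,200,257,.007,.02)
roi('sqf',292,346,196,248,-.003,.02)
for n,(u,v) in dict(tab=(270,230),pen=(386,232),slot1=(335,207),slot2=(304,207),sl=(320,240),lt=(476,222),ll=(430,235),card=(210,265),tw=(252,133),tube=(299,110),gbox=(353,89),base=(365,312),stand=(470,110)).items(): print(n,W[v,u].round(3))
c=cv2.resize(im[185:262,225:505],None,fx=2.8,fy=2.8,interpolation=cv2.INTER_CUBIC);cv2.imwrite('pics/c1.png',c[...,::-1])
```

```text
jar1 219 c 663.4 48.8 size 35.6 39.1 long dir -0.0 zmed 0.0719 mean [663.1  48.9]
jar2 215 c 637.6 163.2 size 38.1 37.7 long dir 89.6 zmed 0.0719 mean [638.1 162.5]
jar3 224 c 534.0 378.0 size 37.5 38.4 long dir -52.6 zmed 0.0723 mean [534.1 377.4]
orange 248 c 637.9 378.6 size 37.9 38.2 long dir -87.2 zmed 0.0716 mean [637.4 377.7]
box 812 c 635.4 -73.9 size 85.5 56.1 long dir 6.1 zmed 0.0325 mean [634.7 -73.2]
strip 570 c 584.2 278.9 size 129.6 26.4 long dir 8.1 zmed 0.0283 mean [584.  278.9]
sq 828 c 490.4 102.9 size 162.9 182.9 long dir -90.0 zmed 0.0111 mean [487.4 100.7]
long 661 c 467.0 -211.0 size 121.1 251.5 long dir -88.8 zmed 0.0111 mean [ 465.8 -213.8]
sqf 2792 c 484.2 101.9 size 132.3 126.7 long dir 90.0 zmed 0.0036 mean [484.  101.9]
tab [ 0.463  0.222 -0.001]
pen [ 0.458 -0.063  0.016]
slot1 [0.52  0.061 0.004]
slot2 [0.52  0.138 0.002]
sl [0.438 0.098 0.004]
lt [ 0.482 -0.287  0.006]
ll [ 0.451 -0.173  0.005]
card [0.38  0.361 0.037]
tw [0.707 0.27  0.   ]
tube [ 0.766  0.151 -0.   ]
gbox [0.8   0.018 0.063]
base [0.304 0.007 0.231]
stand [ 0.753 -0.265  0.047]
```

View pics/c1.png

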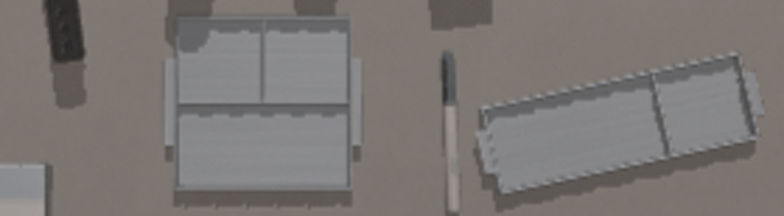

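The crop shows the square tray at crop (175–350, 18–190), with its long bay near the robot and two small bays far. The long tray's corners are at (480,108), (737,55), (757,137), (500,193), with the small bay on the right.

Run:
```python
from h import *
p=camera_params('top');f=200/np.tan(np.radians(p['fov_y'])/2);M=R.from_rotvec(p['orientation']).as_matrix()
def ray(c,z):
    u=225+(c[0]+.5)/2.8-.5;v=185+(c[1]+.5)/2.8-.5
    d=M@np.array([(u-p['cx'])/f,(v-p['cy'])/f,1]);e=np.array(p['eye']);return (e+d*(z-e[2])/d[2])[:2]*1000
for n,cs in dict(sq=[(175,18),(350,18),(350,190),(175,190)],lg=[(480,108),(737,55),(757,137),(500,193)]).items():
    q=np.array([ray(c,.012) for c in cs]);print(n,q.round(1).tolist(),q.mean(0).round(1),[np.linalg.norm(q[i]-q[(i+1)%4]).round(1) for i in range(4)],
     'yaxis ang',np.degrees(np.arctan2(*((q[0]+q[3]-q[1]-q[2])[[1,0]]))).round(1),'xaxis',np.degrees(np.arctan2(*((q[0]+q[1]-q[2]-q[3])[[1,0]]))).round(1))
q=[ray(c,.011).round(1) for c in((652,73),(668,156),(263,104),(262,104),(263,18))];print(q)
# rim points fit via top view depth, rim z>9mm
W=np.load('top0.npz')['w']
for n,(u0,u1,v0,v1) in dict(sq=(280,358,185,260),lg=(392,502,200,257)).items():
    w=W[v0:v1,u0:u1].reshape(-1,3);print(n,np.histogram(w[:,2],np.arange(-.004,.02,.002)))
```

```text
sq [[558.9, 179.1], [558.7, 24.6], [407.9, 25.3], [407.9, 178.4]] [483.3 101.9] [np.float64(154.5), np.float64(150.8), np.float64(153.1), np.float64(151.0)] yaxis ang 90.0 xaxis 0.0
lg [[479.4, -89.0], [525.8, -315.1], [454.0, -330.7], [405.3, -105.6]] [ 466.1 -210.1] [np.float64(230.7), np.float64(73.5), np.float64(230.3), np.float64(75.9)] yaxis ang 101.9 xaxis 12.5
[array([ 510.1, -240.5]), array([ 437.4, -253. ]), array([483. , 101.4]), array([483. , 102.3]), array([558.9, 101.4])]
sq (array([ 204,  639, 1268, 1499, 1093,  394,  185,  203,  205,   77,   22]), array([-0.004, -0.002,  0.   ,  0.002,  0.004,  0.006,  0.008,  0.01 ,
        0.012,  0.014,  0.016,  0.018]))
lg (array([ 295,  945, 1560, 1518,  974,  339,  143,  159,  168,   63,   23]), array([-0.004, -0.002,  0.   ,  0.002,  0.004,  0.006,  0.008,  0.01 ,
        0.012,  0.014,  0.016,  0.018]))
```

```bash
cat > plan.py <<'E'
import sys
from h import *
def plan(wps,n5=45,yawmax=10):
    """wps: x y zgrasp(mm) theta(deg, None=keep); prints rows per waypoint"""
    s=monitor.get_state(); M=R.from_rotvec(s['tool_rot']).as_matrix()
    th=np.degrees(np.arctan2(M[1,0],M[0,0])); p=s['eef_pos']*1000
    print('t',round(s['time'],2),'grasp pt',(p-[0,0,45]).round(1),'th',th.round(2),'tilt',np.degrees(np.arccos(-M[2,2])).round(2),'gap',round(s['finger_gap']*1000,1),'F',s['wrist_force'].round(1))
    for x,y,z,t in wps:
        t=th if t is None else t
        D=np.array([x,y,z+45])-p; dy=-(t-th); n=max(1,int(np.ceil(max(np.linalg.norm(D)/n5,abs(dy)/yawmax)))); p0=p.copy();rows=[];th0=th
        for i in range(n):
            tgt=p0+D*(i+1)/n; c,s_=np.cos(np.radians(th)),np.sin(np.radians(th)); d=tgt-p
            r=[round(d[0]*c+d[1]*s_),round(d[0]*s_-d[1]*c),round(-d[2]),round((-(th0+(t-th0)*(i+1)/n)+th),1)]
            p=p+[r[0]*c+r[1]*s_,r[0]*s_-r[1]*c,-r[2]]; th-=r[3]; rows.append(r)
        print((x,y,z),n,'rows:'); [print('  ',sum(rows[i:i+5],[])) for i in range(0,n,5)]
if __name__=='__main__':
    plan([[float(v) if v!='k' else None for v in a.split(',')] for a in sys.argv[1:]])
E
python3 plan.py 635,-74,120,6 635,-74,33,k
```

```text
t 0.1 grasp pt [ 129.8 -508.6  257.2] th 14.31 tilt 0.06 gap 88.3 F [ 0.7 -0.2  0.4]
(635.0, -74.0, 120.0) 16 rows:
   [37, -19, 9, np.float64(0.5), 37, -18, 8, np.float64(0.5), 37, -20, 9, np.float64(0.6), 37, -19, 8, np.float64(0.5), 37, -20, 9, np.float64(0.5)]
   [36, -20, 8, np.float64(0.5), 37, -21, 9, np.float64(0.5), 36, -20, 9, np.float64(0.6), 35, -22, 8, np.float64(0.5), 36, -21, 9, np.float64(0.5)]
   [36, -22, 8, np.float64(0.5), 35, -22, 9, np.float64(0.5), 35, -23, 9, np.float64(0.6), 35, -22, 8, np.float64(0.5), 35, -23, 9, np.float64(0.5)]
   [34, -24, 8, np.float64(0.5)]
(635.0, -74.0, 33.0) 2 rows:
   [0, 0, 44, np.float64(0.0), 0, 0, 43, np.float64(0.0)]
```

Call:
move_arm --commands '[37,-19,9,0.5,37,-18,8,0.5,37,-20,9,0.6,37,-19,8,0.5,37,-20,9,0.5]' --gripper 1 --force 20

```text
time: 0.72
eef_pos: [0.2887, -0.3718, 0.2593]
tool_rot: [-3.125, -0.32, 0.0]
wrist_force: [0.1, -0.2, -0.0]
finger_gap: 0.0883
grasp_force: 0.0
```

Call:
move_arm --commands '[36,-20,8,0.5,37,-21,9,0.5,36,-20,9,0.6,35,-22,8,0.5,36,-21,9,0.5]'

```text
time: 1.35
eef_pos: [0.4463, -0.2362, 0.2163]
tool_rot: [-3.132, -0.249, 0.0]
wrist_force: [-0.4, -0.0, 0.1]
finger_gap: 0.088
grasp_force: 0.0
```

Call:
move_arm --commands '[36,-22,8,0.5,35,-22,9,0.5,35,-23,9,0.6,35,-22,8,0.5,35,-23,9,0.5]'

```text
time: 1.98
eef_pos: [0.6048, -0.1006, 0.1731]
tool_rot: [-3.136, -0.178, 0.001]
wrist_force: [-0.4, 0.3, 0.4]
finger_gap: 0.0881
grasp_force: 0.0
```

Call:
move_arm --commands '[34,-24,8,0.5,0,0,0,0,0,0,0,0]'

```text
time: 2.35
eef_pos: [0.6346, -0.0743, 0.1655]
tool_rot: [-3.137, -0.165, 0.001]
wrist_force: [-0.8, -0.8, 0.6]
finger_gap: 0.0881
grasp_force: 0.0
```

```bash
sed -i 's/round((-(th0+(t-th0)\*(i+1)\/n)+th),1)/float(round((-(th0+(t-th0)*(i+1)\/n)+th),1))/' plan.py; python3 plan.py 635,-74,33,6 635,-74,110,k 458,-172,110,102 458,-172,40,k
python3 - <<'E'
from h import *
im,d,p=cam('wrist');cv2.imwrite('pics/w1.png',im[...,::-1]);W=world(d,p)
m=(W[...,2]>.024)&(W[...,2]<.042);n,l,st,c=cv2.connectedComponentsWithStats(m.astype(np.uint8))
for i in range(1,n):
    if st[i,4]>800:
        q=W[l==i][:,:2]*1000;print(st[i],cv2.minAreaRect(q.astype(np.float32)))
E
```

```text
t 2.35 grasp pt [634.6 -74.3 120.5] th 6.01 tilt 0.05 gap 88.1 F [-0.8 -0.8  0.6]
(635.0, -74.0, 33.0) 2 rows:
   [0, 0, 44, 0.0, 0, 0, 43, 0.0]
(635.0, -74.0, 110.0) 2 rows:
   [0, 0, -38, 0.0, 0, 0, -39, 0.0]
(458.0, -172.0, 110.0) 10 rows:
   [-19, 8, 0, -9.6, -19, 5, 0, -9.6, -20, 1, 0, -9.6, -20, -2, 0, -9.6, -20, -6, 0, -9.6]
   [-18, -8, 0, -9.6, -17, -12, 0, -9.6, -14, -14, 0, -9.6, -12, -16, 0, -9.6, -9, -18, 0, -9.6]
(458.0, -172.0, 40.0) 2 rows:
   [0, 0, 35, 0.0, 0, 0, 35, 0.0]
[ 605   24   35   78 1855] ((754.4871826171875, -265.33111572265625), (48.60042190551758, 22.044185638427734), 19.881145477294922)
[  0 143  25  56 968] ((640.77587890625, 146.7861328125), (38.585205078125, 13.196562767028809), 1.2519725561141968)
[ 277  149   79  114 8568] ((637.0076293945312, -73.03701782226562), (84.76380920410156, 55.6393928527832), 5.97676420211792)
```

View pics/w1.png

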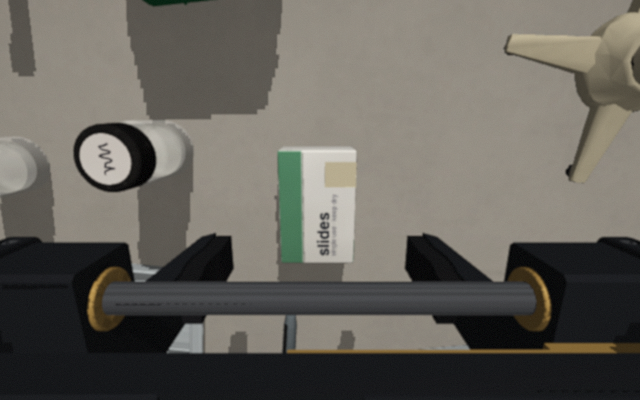

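Wrist view: the slide box (316,205), about 56 by 85 mm and square to the fingers, which agrees with the top view. Now grasp it.

Call:
move_arm --commands '[1,0,44,0,0,0,43,0,0,0,0,0]'

```text
time: 2.78
eef_pos: [0.6343, -0.0743, 0.0765]
tool_rot: [-3.135, -0.163, 0.009]
wrist_force: [0.4, 0.4, 1.3]
finger_gap: 0.0879
grasp_force: 0.0
```

Call:
move_arm --commands '[0,0,0,0,0,0,0,0,0,0,0,0,0,0,0,0,0,0,0,0]' --gripper 0.3 --force 20

```text
time: 3.4
eef_pos: [0.6363, -0.0738, 0.0797]
tool_rot: [3.137, 0.165, 0.002]
wrist_force: [-1.2, 0.3, 6.9]
finger_gap: 0.0552
grasp_force: 20.0
```

Call:
move_arm --commands '[0,0,-38,0,0,0,-39,0,0,0,0,0]'

```text
time: 3.78
eef_pos: [0.6369, -0.0741, 0.1582]
tool_rot: [3.135, 0.165, 0.008]
wrist_force: [0.3, 0.2, -2.1]
finger_gap: 0.0551
grasp_force: 20.0
```

Call:
move_arm --commands '[-19,8,0,-9.6,-19,5,0,-9.6,-20,1,0,-9.6,-20,-2,0,-9.6,-20,-6,0,-9.6]'

```text
time: 4.4
eef_pos: [0.546, -0.1226, 0.1537]
tool_rot: [-2.793, -1.433, 0.003]
wrist_force: [-0.6, -1.8, -2.0]
finger_gap: 0.0551
grasp_force: 20.0
```

Call:
move_arm --commands '[-18,-8,0,-9.6,-17,-12,0,-9.6,-14,-14,0,-9.6,-12,-16,0,-9.6,-9,-18,0,-9.6]'

```text
time: 5.03
eef_pos: [0.4583, -0.1713, 0.154]
tool_rot: [-1.968, -2.445, 0.0]
wrist_force: [-0.2, -0.5, -1.9]
finger_gap: 0.0554
grasp_force: 20.0
```

Call:
move_arm --commands '[0,0,0,0,0,0,0,0]'

```text
time: 5.28
eef_pos: [0.4597, -0.1711, 0.155]
tool_rot: [-1.98, -2.438, -0.0]
wrist_force: [-0.1, -0.3, -1.5]
finger_gap: 0.0551
grasp_force: 20.0
```

```bash
python3 plan.py 458,-172,45,102 458,-172,37,k
python3 - <<'E'
from h import *
im,d,p=cam('wrist');cv2.imwrite('pics/w2.png',im[...,::-1])
E
```

```text
t 5.28 grasp pt [ 459.7 -171.1  110. ] th 101.83 tilt 0.06 gap 55.1 F [-0.1 -0.3 -1.5]
(458.0, -172.0, 45.0) 2 rows:
   [0, -1, 33, -0.1, -1, -1, 32, -0.1]
(458.0, -172.0, 37.0) 1 rows:
   [0, 0, 8, 0.0]
```

View pics/w2.png

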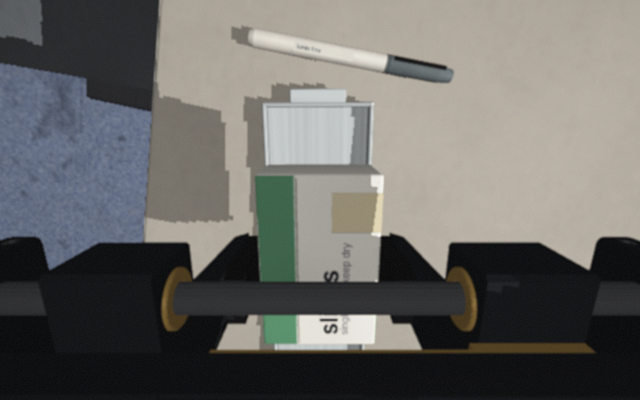

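The box is held level, lined up with the tray (tray u 264–374, box u 257–382). Lower and release.

Call:
move_arm --commands '[0,-1,33,-0.1,-1,-1,32,-0.1,0,0,6,0,0,0,1,0,0,0,0,0]'

```text
time: 5.95
eef_pos: [0.4583, -0.173, 0.0847]
tool_rot: [1.971, 2.444, 0.0]
wrist_force: [0.0, -0.4, -2.2]
finger_gap: 0.0552
grasp_force: 20.0
```

Call:
move_arm --commands '[0,0,0,0,0,0,0,0,0,0,0,0]' --gripper 0.9

```text
time: 6.32
eef_pos: [0.4579, -0.1729, 0.084]
tool_rot: [1.972, 2.445, 0.0]
wrist_force: [-0.9, -0.9, -0.4]
finger_gap: 0.0791
grasp_force: 0.0
```

Call:
move_arm --commands '[0,0,-40,0,0,0,-40,0,0,0,-20,0,0,0,0,0]' --gripper 1

```text
time: 6.82
eef_pos: [0.4581, -0.173, 0.1848]
tool_rot: [1.971, 2.443, 0.0]
wrist_force: [-0.1, 0.4, -0.6]
finger_gap: 0.0884
grasp_force: 0.0
```

```bash
python3 plan.py 663,49,137,90 663,49,36,k
```

```text
t 6.83 grasp pt [ 458.1 -173.   139.8] th 102.21 tilt 0.17 gap 88.4 F [-0.1  0.4 -0.6]
(663.0, 49.0, 137.0) 7 rows:
   [25, 35, 0, 1.7, 26, 35, 1, 1.8, 27, 34, 0, 1.7, 27, 33, 1, 1.8, 29, 32, 0, 1.7]
   [30, 31, 0, 1.8, 31, 30, 1, 1.7]
(663.0, 49.0, 36.0) 3 rows:
   [0, 0, 34, 0.0, 0, 0, 33, 0.0, 0, 0, 34, 0.0]
```

Call:
move_arm --commands '[25,35,0,1.7,26,35,1,1.8,27,34,0,1.7,27,33,1,1.8,29,32,0,1.7]'

```text
time: 7.45
eef_pos: [0.605, -0.0134, 0.18]
tool_rot: [-2.152, -2.286, 0.002]
wrist_force: [-0.5, -0.9, -0.2]
finger_gap: 0.0884
grasp_force: 0.0
```

Call:
move_arm --commands '[30,31,0,1.8,31,31,1,1.7,0,0,0,0,0,0,0,0]'

```text
time: 7.95
eef_pos: [0.6632, 0.0488, 0.1794]
tool_rot: [-2.22, -2.221, 0.002]
wrist_force: [-1.1, -1.8, 0.6]
finger_gap: 0.0883
grasp_force: 0.0
```

```bash
python3 plan.py 664,49,36,90
python3 - <<'E'
from h import *
im,d,p=cam('wrist');cv2.imwrite('pics/w3.png',im[...,::-1]);W=world(d,p)
for lo,hi in((.066,.08),(.024,.042)):
  m=(W[...,2]>lo)&(W[...,2]<hi);n,l,st,c=cv2.connectedComponentsWithStats(m.astype(np.uint8))
  for i in range(1,n):
    if st[i,4]>500:
        q=W[l==i][:,:2]*1000;print(lo,st[i],cv2.minAreaRect(q.astype(np.float32)))
E
```

```text
t 7.95 grasp pt [663.2  48.8 134.4] th 90.02 tilt 0.12 gap 88.3 F [-1.1 -1.8  0.6]
(664.0, 49.0, 36.0) 3 rows:
   [0, 0, 33, 0.0, 0, 1, 33, 0.0, 0, 0, 32, 0.0]
0.066 [ 243    0   71   66 3917] ((640.4515991210938, 159.6407470703125), (39.057186126708984, 32.557029724121094), 0.47224462032318115)
0.066 [ 292  191   61   59 2818] ((665.2841796875, 49.550025939941406), (39.087921142578125, 39.0797233581543), 0.7726677060127258)
0.024 [ 448  172  114   85 1351] ((792.3787841796875, 58.2114372253418), (94.34486389160156, 43.57252502441406), 43.23479461669922)
```

View pics/w3.png

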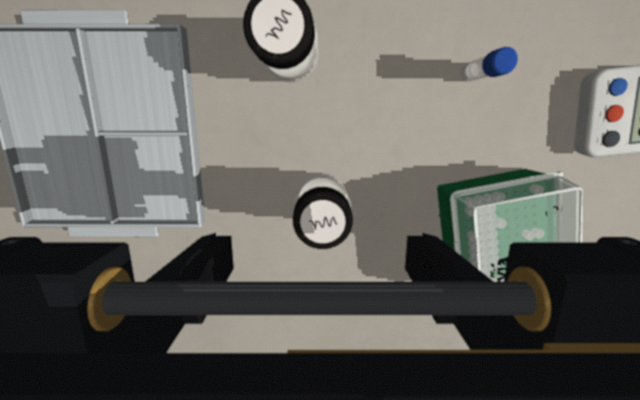

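The jar cap is at (323,217), centred between the fingers, and the green rack is clear of them. Descend and grip.

Call:
move_arm --commands '[0,0,33,0,0,1,33,0,0,0,32,0,0,0,0,0]'

```text
time: 8.5
eef_pos: [0.6633, 0.0483, 0.0806]
tool_rot: [-2.22, -2.218, 0.005]
wrist_force: [-0.6, -1.3, 0.9]
finger_gap: 0.0884
grasp_force: 0.0
```

Call:
move_arm --commands '[0,0,0,0,0,0,0,0,0,0,0,0,0,0,0,0,0,0,0,0]' --gripper 0.2 --force 20

```text
time: 9.12
eef_pos: [0.6648, 0.0492, 0.0829]
tool_rot: [2.221, 2.222, 0.0]
wrist_force: [-0.5, -0.4, 0.6]
finger_gap: 0.0414
grasp_force: 20.0
```

Call:
move_arm --commands '[0,0,0,0,0,0,-30,0,0,0,-40,0,0,0,-40,0,0,0,0,0]'

```text
time: 9.75
eef_pos: [0.6656, 0.0492, 0.1956]
tool_rot: [2.218, 2.219, 0.005]
wrist_force: [-0.4, 0.4, -2.5]
finger_gap: 0.0416
grasp_force: 20.0
```

```bash
python3 plan.py 482,-285,146,102 482,-285,48,k 482,-285,40,k
```

```text
t 9.75 grasp pt [665.6  49.2 150.6] th 90.02 tilt 0.32 gap 41.6 F [-0.4  0.4 -2.5]
(482.0, -285.0, 146.0) 9 rows:
   [-37, -20, 1, -1.3, -37, -22, 0, -1.4, -36, -22, 1, -1.3, -36, -23, 0, -1.3, -35, -23, 1, -1.4]
   [-34, -25, 0, -1.3, -34, -25, 1, -1.3, -33, -27, 0, -1.4, -33, -27, 1, -1.3]
(482.0, -285.0, 48.0) 3 rows:
   [0, 0, 33, 0.0, 0, 0, 32, 0.0, 0, 0, 33, 0.0]
(482.0, -285.0, 40.0) 1 rows:
   [0, 0, 8, 0.0]
```

Call:
move_arm --commands '[-37,-20,1,-1.3,-37,-22,0,-1.4,-36,-22,1,-1.3,-36,-23,0,-1.3,-35,-23,1,-1.4]'

```text
time: 10.38
eef_pos: [0.5619, -0.1377, 0.1878]
tool_rot: [-2.085, -2.346, 0.001]
wrist_force: [0.3, -0.6, -1.6]
finger_gap: 0.0418
grasp_force: 20.0
```

Call:
move_arm --commands '[-34,-25,0,-1.3,-34,-25,1,-1.3,-33,-27,0,-1.4,-33,-27,1,-1.3,0,0,0,0]'

```text
time: 11.0
eef_pos: [0.4791, -0.2866, 0.1859]
tool_rot: [-1.979, -2.436, 0.0]
wrist_force: [0.7, -0.2, -1.3]
finger_gap: 0.0416
grasp_force: 20.0
```

Call:
move_arm --commands '[0,0,0,0,0,0,0,0]'

```text
time: 11.25
eef_pos: [0.481, -0.284, 0.1872]
tool_rot: [-1.975, -2.442, -0.0]
wrist_force: [0.3, 0.7, -1.1]
finger_gap: 0.0417
grasp_force: 20.0
```

```bash
python3 plan.py 482,-285,48,102 482,-285,41,k
python3 - <<'E'
from h import *
im,d,p=cam('wrist');cv2.imwrite('pics/w4.png',im[...,::-1])
im,d,p=cam('top');cv2.imwrite('pics/t4.png',im[...,::-1])
E
```

```text
t 11.25 grasp pt [ 481.  -284.   142.2] th 102.08 tilt 0.05 gap 41.7 F [ 0.3  0.7 -1.1]
(482.0, -285.0, 48.0) 3 rows:
   [0, 0, 31, 0.0, -1, 0, 32, 0.1, 0, 1, 31, -0.0]
(482.0, -285.0, 41.0) 1 rows:
   [0, 0, 7, 0.0]
```

View pics/w4.png

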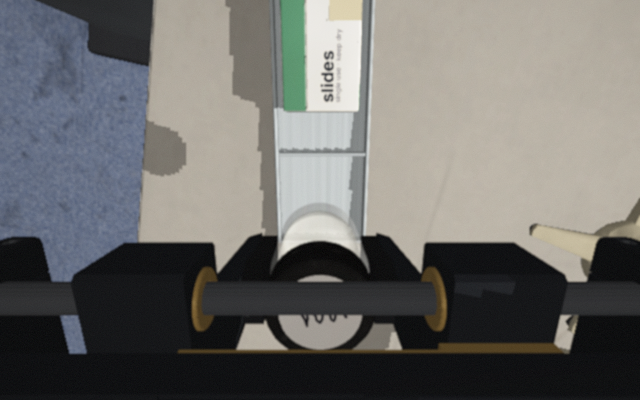

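The slide box lies in its bay (320,55) and the jar is centred over the small bay (tray u 278–366). Lower it.

Call:
move_arm --commands '[0,0,31,0,-1,0,32,0,0,1,29,0,0,0,8,0,0,0,1,0]'

```text
time: 11.98
eef_pos: [0.4821, -0.2857, 0.0871]
tool_rot: [1.976, 2.442, 0.0]
wrist_force: [0.4, 0.8, -0.4]
finger_gap: 0.042
grasp_force: 20.0
```

Call:
move_arm --commands '[0,0,0,0,0,0,0,0]'

```text
time: 12.22
eef_pos: [0.4821, -0.286, 0.0876]
tool_rot: [1.976, 2.44, -0.0]
wrist_force: [-0.4, -0.3, -1.4]
finger_gap: 0.0419
grasp_force: 20.0
```

Call:
move_arm --commands '[0,0,0,0,0,0,0,0,0,0,0,0,0,0,0,0]' --gripper 0.85

```text
time: 12.72
eef_pos: [0.4819, -0.2858, 0.0868]
tool_rot: [1.977, 2.442, -0.0]
wrist_force: [-0.2, -0.5, 0.3]
finger_gap: 0.0747
grasp_force: 0.0
```

Call:
move_arm --commands '[0,0,-30,0,0,0,-40,0,0,0,-40,0,0,0,0,0]' --gripper 1

```text
time: 13.22
eef_pos: [0.4826, -0.2864, 0.1995]
tool_rot: [1.973, 2.437, -0.001]
wrist_force: [0.2, -0.1, -0.3]
finger_gap: 0.0883
grasp_force: 0.0
```

```bash
python3 plan.py 640,163,145,90 640,163,36,k
```

```text
t 13.22 grasp pt [ 482.6 -286.4  154.5] th 102.02 tilt 0.32 gap 88.3 F [ 0.2 -0.1 -0.3]
(640.0, 163.0, 145.0) 11 rows:
   [37, 23, 1, 1.1, 37, 21, 1, 1.1, 38, 21, 1, 1.1, 38, 21, 0, 1.1, 39, 19, 1, 1.1]
   [39, 19, 1, 1.1, 39, 18, 1, 1.0, 40, 18, 1, 1.1, 40, 16, 1, 1.1, 40, 16, 1, 1.1]
   [41, 15, 1, 1.1]
(640.0, 163.0, 36.0) 3 rows:
   [0, 0, 36, 0.0, 0, 0, 36, 0.0, 0, 0, 37, 0.0]
```

Call:
move_arm --commands '[37,23,1,1.1,37,21,1,1.1,38,21,1,1.1,38,21,0,1.1,39,19,1,1.1]'

```text
time: 13.85
eef_pos: [0.5532, -0.0801, 0.1916]
tool_rot: [-2.092, -2.342, 0.001]
wrist_force: [-0.1, -0.6, -0.5]
finger_gap: 0.0881
grasp_force: 0.0
```

Call:
move_arm --commands '[39,19,1,1.1,39,18,1,1,40,18,1,1.1,40,16,1,1.1,40,16,1,1.1]'

```text
time: 14.48
eef_pos: [0.6248, 0.124, 0.1863]
tool_rot: [-2.2, -2.241, 0.002]
wrist_force: [0.0, -0.1, 0.1]
finger_gap: 0.088
grasp_force: 0.0
```

Call:
move_arm --commands '[41,15,1,1.1,0,0,0,0,0,0,0,0]'

```text
time: 14.85
eef_pos: [0.6387, 0.1634, 0.1856]
tool_rot: [-2.22, -2.221, 0.002]
wrist_force: [-0.3, 0.5, -0.8]
finger_gap: 0.0883
grasp_force: 0.0
```

```bash
python3 plan.py 640,163,36,90
python3 - <<'E'
from h import *
im,d,p=cam('wrist');cv2.imwrite('pics/w5.png',im[...,::-1]);W=world(d,p)
m=(W[...,2]>.066)&(W[...,2]<.08);n,l,st,c=cv2.connectedComponentsWithStats(m.astype(np.uint8))
for i in range(1,n):
    if st[i,4]>300: print(st[i],cv2.minAreaRect((W[l==i][:,:2]*1000).astype(np.float32)))
E
```

```text
t 14.85 grasp pt [638.7 163.4 140.6] th 90.02 tilt 0.1 gap 88.3 F [-0.3  0.5 -0.8]
(640.0, 163.0, 36.0) 3 rows:
   [0, 0, 35, 0.0, 0, 1, 35, 0.0, 0, 0, 35, 0.0]
[ 292  189   59   58 2638] ((640.2890014648438, 163.58331298828125), (38.862850189208984, 38.864315032958984), 44.180397033691406)
```

Call:
move_arm --commands '[0,0,35,0,0,1,35,0,0,0,34,0,0,0,0,0]'

```text
time: 15.4
eef_pos: [0.6388, 0.1627, 0.0805]
tool_rot: [-2.22, -2.218, 0.006]
wrist_force: [0.2, -0.8, 0.7]
finger_gap: 0.0881
grasp_force: 0.0
```

Call:
move_arm --commands '[0,0,0,0,0,0,0,0,0,0,0,0,0,0,0,0,0,0,0,0]' --gripper 0.2 --force 20

```text
time: 16.02
eef_pos: [0.6401, 0.1639, 0.0829]
tool_rot: [2.221, 2.222, 0.0]
wrist_force: [-0.4, 0.3, 1.3]
finger_gap: 0.0414
grasp_force: 20.0
```

Call:
move_arm --commands '[0,0,0,0,0,0,-30,0,0,0,-40,0,0,0,-10,0,0,0,0,0]'

```text
time: 16.65
eef_pos: [0.6398, 0.1638, 0.1621]
tool_rot: [-2.221, -2.221, 0.001]
wrist_force: [0.0, -0.1, -1.8]
finger_gap: 0.041
grasp_force: 20.0
```

```bash
python3 plan.py 521,64,115,90 521,64,48,k 521,64,41,k
```

```text
t 16.65 grasp pt [639.8 163.8 117.1] th 90.01 tilt 0.03 gap 41.0 F [ 0.  -0.1 -1.8]
(521.0, 64.0, 115.0) 4 rows:
   [-25, -30, 1, 0.0, -25, -29, 0, 0.0, -25, -30, 1, 0.0, -25, -30, 0, 0.0]
(521.0, 64.0, 48.0) 2 rows:
   [0, 0, 34, 0.0, 0, 0, 33, 0.0]
(521.0, 64.0, 41.0) 1 rows:
   [0, 0, 7, 0.0]
```

Call:
move_arm --commands '[-25,-30,1,0,-25,-29,0,0,-25,-30,1,0,-25,-30,0,0,0,0,0,0]'

```text
time: 17.27
eef_pos: [0.5192, 0.0628, 0.1592]
tool_rot: [-2.221, -2.217, 0.004]
wrist_force: [0.4, 1.9, -1.1]
finger_gap: 0.0413
grasp_force: 20.0
```

Call:
move_arm --commands '[0,0,0,0,0,0,34,0,0,0,30,0,0,0,9,0,0,0,0,0]'

```text
time: 17.9
eef_pos: [0.5214, 0.0642, 0.0876]
tool_rot: [-2.221, -2.222, 0.0]
wrist_force: [0.4, -0.1, -0.8]
finger_gap: 0.0413
grasp_force: 20.0
```

Call:
move_arm --commands '[0,0,0,0]'

```text
time: 18.02
eef_pos: [0.5216, 0.064, 0.0884]
tool_rot: [2.22, 2.221, 0.002]
wrist_force: [-0.4, 0.1, -1.2]
finger_gap: 0.0416
grasp_force: 20.0
```

Call:
move_arm --commands '[0,0,2,0,0,0,0,0]'

```text
time: 18.27
eef_pos: [0.5211, 0.0638, 0.0859]
tool_rot: [2.221, 2.221, 0.0]
wrist_force: [-0.0, -0.1, -1.3]
finger_gap: 0.0413
grasp_force: 20.0
```

Call:
move_arm --commands '[0,0,0,0,0,0,0,0,0,0,0,0,0,0,0,0]' --gripper 0.85

```text
time: 18.77
eef_pos: [0.5211, 0.0638, 0.0858]
tool_rot: [2.221, 2.222, 0.0]
wrist_force: [0.0, -0.3, -0.7]
finger_gap: 0.0744
grasp_force: 0.0
```

Call:
move_arm --commands '[0,0,-30,0,0,0,-40,0,0,0,-30,0,0,0,0,0]' --gripper 1

```text
time: 19.27
eef_pos: [0.5217, 0.0638, 0.1876]
tool_rot: [2.219, 2.219, 0.004]
wrist_force: [0.4, 0.4, -0.9]
finger_gap: 0.0879
grasp_force: 0.0
```

```bash
python3 plan.py 535,378,145,90 535,378,36,k
```

```text
t 19.27 grasp pt [521.7  63.8 142.6] th 90.01 tilt 0.24 gap 87.9 F [ 0.4  0.4 -0.9]
(535.0, 378.0, 145.0) 7 rows:
   [45, 2, 0, 0.0, 45, 2, -1, 0.0, 45, 2, 0, 0.0, 45, 2, 0, 0.0, 44, 2, -1, 0.0]
   [45, 1, 0, 0.0, 45, 2, 0, 0.0]
(535.0, 378.0, 36.0) 3 rows:
   [0, 0, 36, 0.0, 0, 0, 36, 0.0, 0, 0, 37, 0.0]
```

Call:
move_arm --commands '[45,2,0,0,45,2,-1,0,45,2,0,0,45,2,0,0,44,2,-1,0]'

```text
time: 19.9
eef_pos: [0.5305, 0.2892, 0.1861]
tool_rot: [-2.22, -2.221, 0.003]
wrist_force: [0.6, 0.3, 0.4]
finger_gap: 0.088
grasp_force: 0.0
```

Call:
move_arm --commands '[45,1,0,0,45,2,0,0,0,0,0,0,0,0,0,0]'

```text
time: 20.4
eef_pos: [0.5338, 0.3773, 0.1864]
tool_rot: [-2.221, -2.221, 0.003]
wrist_force: [0.1, 0.3, 0.4]
finger_gap: 0.0882
grasp_force: 0.0
```

```bash
python3 plan.py 535,378,36,90
python3 - <<'E'
from h import *
im,d,p=cam('wrist');cv2.imwrite('pics/w6.png',im[...,::-1]);W=world(d,p)
for lo,hi in((.066,.08),(.02,.036)):
  m=(W[...,2]>lo)&(W[...,2]<hi);n,l,st,c=cv2.connectedComponentsWithStats(m.astype(np.uint8))
  for i in range(1,n):
    if st[i,4]>300: print(st[i],cv2.minAreaRect((W[l==i][:,:2]*1000).astype(np.float32)))
E
```

```text
t 20.4 grasp pt [533.8 377.3 141.4] th 90.01 tilt 0.12 gap 88.2 F [0.1 0.3 0.4]
(535.0, 378.0, 36.0) 3 rows:
   [0, 0, 35, 0.0, 0, 1, 35, 0.0, 1, 0, 35, 0.0]
[ 613  151   27   65 1071] ((737.274169921875, 398.10296630859375), (17.569551467895508, 45.02476119995117), 15.046134948730469)
[ 447  184   62   58 2748] ((640.0797729492188, 380.925537109375), (39.096961975097656, 39.37580108642578), 58.11698532104492)
[ 293  186   59   58 2621] ((536.0803833007812, 379.10101318359375), (39.207550048828125, 38.94406509399414), 51.0906982421875)
[   46   122   155   160 17877] ((382.8631896972656, 374.5004577636719), (101.98556518554688, 129.90638732910156), 0.44568368792533875)
[ 556  136   59   77 1163] ((743.3629760742188, 395.48095703125), (34.2454833984375, 64.7984390258789), 16.657611846923828)
[422 170  42  50 407] ((628.2716674804688, 387.0363464355469), (41.76547622680664, 17.025911331176758), 61.002899169921875)
[ 305  316  127   16 1133] ((577.1106567382812, 267.1990966796875), (110.75605773925781, 16.24030303955078), 0.5781863331794739)
```

View pics/w6.png

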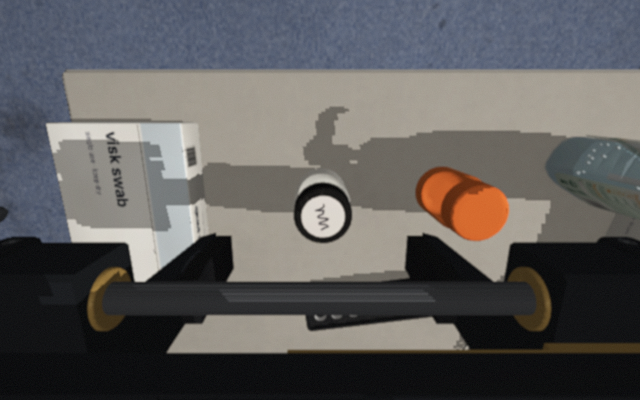

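The clear jar's cap is at (323,213), measured at (536,379). The orange one at (465,205) is 104 mm off and clear of the fingers.

Call:
move_arm --commands '[0,1,35,0,0,0,35,0,1,1,34,0,0,0,0,0]'

```text
time: 20.95
eef_pos: [0.5353, 0.3773, 0.0815]
tool_rot: [-2.222, -2.219, 0.008]
wrist_force: [0.4, 0.1, 0.7]
finger_gap: 0.0882
grasp_force: 0.0
```

Call:
move_arm --commands '[0,0,0,0,0,0,0,0,0,0,0,0,0,0,0,0,0,0,0,0]' --gripper 0.2 --force 20

```text
time: 21.58
eef_pos: [0.5359, 0.3789, 0.0839]
tool_rot: [-2.221, -2.222, -0.0]
wrist_force: [-1.3, -0.1, 1.3]
finger_gap: 0.042
grasp_force: 20.0
```

Call:
move_arm --commands '[0,0,0,0,0,0,-30,0,0,0,-40,0,0,0,-30,0,0,0,0,0]'

```text
time: 22.2
eef_pos: [0.5365, 0.3791, 0.1854]
tool_rot: [2.22, 2.221, 0.006]
wrist_force: [-0.2, 0.5, -2.5]
finger_gap: 0.0422
grasp_force: 20.0
```

```bash
python3 plan.py 521,140,130,90 521,140,48,k 521,140,41,k
```

```text
t 22.2 grasp pt [536.5 379.1 140.4] th 90.02 tilt 0.22 gap 42.2 F [-0.2  0.5 -2.5]
(521.0, 140.0, 130.0) 6 rows:
   [-40, -3, 2, 0.0, -40, -2, 1, 0.0, -40, -3, 2, 0.0, -39, -2, 2, 0.0, -40, -3, 2, 0.0]
   [-40, -3, 1, 0.0]
(521.0, 140.0, 48.0) 2 rows:
   [0, 0, 41, 0.0, 0, 0, 41, 0.0]
(521.0, 140.0, 41.0) 1 rows:
   [0, 0, 7, 0.0]
```

Call:
move_arm --commands '[-40,-3,2,0,-40,-2,1,0,-40,-3,2,0,-39,-2,2,0,-40,-3,2,0]'

```text
time: 22.82
eef_pos: [0.5222, 0.1785, 0.1727]
tool_rot: [-2.22, -2.221, 0.003]
wrist_force: [0.7, 0.5, -2.7]
finger_gap: 0.0421
grasp_force: 20.0
```

Call:
move_arm --commands '[-40,-3,1,0,0,0,0,0,0,0,41,0,0,0,38,0,0,0,0,0]'

```text
time: 23.45
eef_pos: [0.5183, 0.1404, 0.0918]
tool_rot: [-2.217, -2.219, 0.008]
wrist_force: [-0.1, 0.8, -1.0]
finger_gap: 0.0422
grasp_force: 20.0
```

Call:
move_arm --commands '[0,0,0,0]'

```text
time: 23.58
eef_pos: [0.5204, 0.1403, 0.0955]
tool_rot: [2.22, 2.222, 0.001]
wrist_force: [0.6, 0.4, -1.4]
finger_gap: 0.0421
grasp_force: 20.0
```

Call:
move_arm --commands '[0,0,5,0,0,0,2,0,0,0,1,0,0,0,0,0]'

```text
time: 24.08
eef_pos: [0.5201, 0.1398, 0.0869]
tool_rot: [2.221, 2.221, 0.001]
wrist_force: [-0.3, -0.1, -1.8]
finger_gap: 0.0418
grasp_force: 20.0
```

Call:
move_arm --commands '[0,0,0,0,0,0,0,0,0,0,0,0,0,0,0,0]' --gripper 0.85

```text
time: 24.58
eef_pos: [0.5201, 0.1398, 0.0868]
tool_rot: [2.221, 2.222, 0.0]
wrist_force: [-0.1, 0.4, 0.9]
finger_gap: 0.0746
grasp_force: 0.0
```

Call:
move_arm --commands '[0,0,-30,0,0,0,-40,0,0,0,-30,0,0,0,0,0]' --gripper 1

```text
time: 25.08
eef_pos: [0.5207, 0.1399, 0.1886]
tool_rot: [2.219, 2.22, 0.005]
wrist_force: [-0.3, 0.9, -0.3]
finger_gap: 0.0882
grasp_force: 0.0
```

```bash
python3 plan.py 585.5,279.5,120,8
```

```text
t 25.07 grasp pt [520.7 139.9 143.6] th 90.01 tilt 0.24 gap 88.2 F [-0.3  0.9 -0.3]
(585.5, 279.5, 120.0) 9 rows:
   [16, 7, 3, 9.1, 16, 5, 2, 9.1, 17, 2, 3, 9.1, 17, -1, 2, 9.2, 17, -3, 3, 9.1]
   [16, -6, 3, 9.1, 15, -9, 2, 9.1, 13, -10, 3, 9.1, 11, -13, 3, 9.1]
```

Call:
move_arm --commands '[16,7,3,9.1,16,5,2,9.1,17,2,3,9.1,17,-1,2,9.2,17,-3,3,9.1]'

```text
time: 25.7
eef_pos: [0.5561, 0.2178, 0.1721]
tool_rot: [-2.911, -1.179, 0.003]
wrist_force: [0.6, -0.6, 1.1]
finger_gap: 0.0883
grasp_force: 0.0
```

Call:
move_arm --commands '[16,-6,3,9.1,15,-9,2,9.1,13,-10,3,9.1,11,-13,3,9.1,0,0,0,0]'

```text
time: 26.32
eef_pos: [0.584, 0.2797, 0.1608]
tool_rot: [3.133, 0.223, -0.004]
wrist_force: [-0.5, 0.1, 0.4]
finger_gap: 0.0883
grasp_force: 0.0
```

Call:
move_arm --commands '[0,0,0,0]'

```text
time: 26.45
eef_pos: [0.5842, 0.2787, 0.162]
tool_rot: [3.133, 0.224, -0.002]
wrist_force: [1.0, -0.7, 0.2]
finger_gap: 0.0879
grasp_force: 0.0
```

```bash
python3 - <<'E'
from h import *
im,d,p=cam('wrist');cv2.imwrite('pics/w7.png',im[...,::-1]);W=world(d,p)
m=(W[...,2]>.02)&(W[...,2]<.04);n,l,st,c=cv2.connectedComponentsWithStats(m.astype(np.uint8))
for i in range(1,n):
    if st[i,4]>300: print(st[i],cv2.minAreaRect((W[l==i][:,:2]*1000).astype(np.float32)))
E
python3 plan.py 585.5,279.5,34,8
```

```text
[182  79  33  66 586] ((640.935546875, 366.9814758300781), (41.305633544921875, 16.03099822998047), 4.247153282165527)
[ 297  117   39  165 5970] ((589.0501708984375, 280.4392395019531), (123.3153076171875, 26.005859375), 7.925254821777344)
t 26.5 grasp pt [584.2 278.7 117.3] th 8.13 tilt 0.05 gap 88.2 F [0.5 0.2 0.4]
(585.5, 279.5, 34.0) 2 rows:
   [1, 0, 42, 0.1, 0, -1, 41, 0.0]
```

View pics/w7.png

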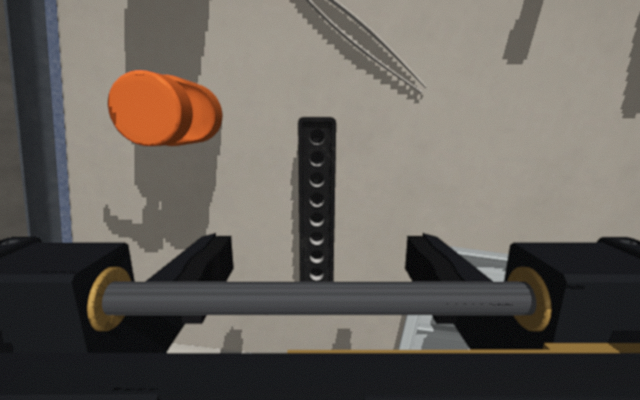

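The strip block runs along u 299–336, its far end at v 117, wells up and parallel to the fingers; its centre is about (585.5, 280). Grasp it.

Call:
move_arm --commands '[1,-1,42,0.1,0,0,41,0,0,0,0,0]'

```text
time: 26.88
eef_pos: [0.584, 0.2795, 0.0772]
tool_rot: [3.133, 0.218, -0.009]
wrist_force: [-0.7, -0.0, 0.7]
finger_gap: 0.0878
grasp_force: 0.0
```

Call:
move_arm --commands '[0,0,0,0,0,0,0,0,0,0,0,0,0,0,0,0,0,0,0,0]' --gripper 0.1 --force 20

```text
time: 27.5
eef_pos: [0.5854, 0.2804, 0.0799]
tool_rot: [-3.134, -0.217, -0.0]
wrist_force: [-0.1, -0.0, -0.1]
finger_gap: 0.0404
grasp_force: 0.0
```

Call:
move_arm --commands '[0,0,0,0,0,0,0,0]'

```text
time: 27.75
eef_pos: [0.5853, 0.2804, 0.0797]
tool_rot: [-3.134, -0.217, 0.0]
wrist_force: [0.5, 0.8, 0.6]
finger_gap: 0.0258
grasp_force: 20.0
```

Call:
move_arm --commands '[0,0,-40,0,0,0,-40,0,0,0,-40,0,0,0,0,0]'

```text
time: 28.25
eef_pos: [0.5862, 0.2806, 0.2028]
tool_rot: [-3.133, -0.217, -0.009]
wrist_force: [0.6, 1.0, -1.2]
finger_gap: 0.0255
grasp_force: 20.0
```

```bash
python3 plan.py 440,250,152,90 440,102,150,90 440,102,45,k
```

```text
t 28.25 grasp pt [586.2 280.6 157.8] th 7.92 tilt 0.33 gap 25.5 F [ 0.6  1.  -1.2]
(440.0, 250.0, 152.0) 9 rows:
   [-17, 1, 1, -9.1, -16, -1, 0, -9.1, -16, -4, 1, -9.2, -15, -7, 1, -9.1, -14, -9, 0, -9.1]
   [-13, -11, 1, -9.1, -10, -13, 1, -9.1, -8, -14, 0, -9.2, -6, -16, 1, -9.1]
(440.0, 102.0, 150.0) 4 rows:
   [-37, 0, 0, 0.0, -37, 0, 1, 0.0, -37, 0, 0, 0.0, -37, 0, 1, 0.0]
(440.0, 102.0, 45.0) 3 rows:
   [0, 0, 35, 0.0, 0, 0, 35, 0.0, 0, 0, 35, 0.0]
```

Call:
move_arm --commands '[-17,1,1,-9.1,-16,-1,0,-9.1,-16,-4,1,-9.2,-15,-7,1,-9.1,-14,-9,0,-9.1]'

```text
time: 28.88
eef_pos: [0.5032, 0.2633, 0.1951]
tool_rot: [-2.801, -1.421, 0.004]
wrist_force: [-0.2, 0.6, -1.4]
finger_gap: 0.0261
grasp_force: 20.0
```

Call:
move_arm --commands '[-13,-11,1,-9.1,-10,-13,1,-9.1,-8,-14,0,-9.2,-6,-16,1,-9.1,0,0,0,0]'

```text
time: 29.5
eef_pos: [0.4382, 0.25, 0.1927]
tool_rot: [-2.222, -2.22, 0.003]
wrist_force: [1.0, 0.2, -0.4]
finger_gap: 0.0257
grasp_force: 20.0
```

Call:
move_arm --commands '[-37,0,0,0,-37,0,1,0,-37,0,0,0,-37,0,1,0,0,0,0,0]'

```text
time: 30.12
eef_pos: [0.4397, 0.1004, 0.1913]
tool_rot: [-2.228, -2.214, 0.001]
wrist_force: [0.4, -0.4, -0.7]
finger_gap: 0.026
grasp_force: 20.0
```

Call:
move_arm --commands '[0,0,0,0]'

```text
time: 30.25
eef_pos: [0.4394, 0.1024, 0.1914]
tool_rot: [-2.223, -2.219, 0.0]
wrist_force: [0.0, 0.2, -0.6]
finger_gap: 0.0254
grasp_force: 20.0
```

```bash
python3 plan.py 440,102,45,90
python3 - <<'E'
from h import *
im,d,p=cam('wrist');cv2.imwrite('pics/w8.png',im[...,::-1])
E
```

```text
t 30.25 grasp pt [439.4 102.4 146.4] th 89.88 tilt 0.02 gap 25.4 F [ 0.   0.2 -0.6]
(440.0, 102.0, 45.0) 3 rows:
   [0, 0, 34, -0.0, 0, 0, 34, -0.1, 0, 1, 33, -0.0]
```

View pics/w8.png

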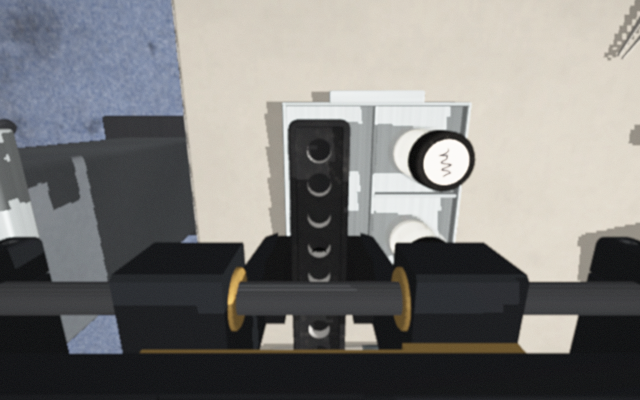

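The block is over the long bay (bay u 287–372, block u 289–350), and both jars stand in their bays at (440,160) and behind. Lower it.

Call:
move_arm --commands '[0,0,34,0,0,0,34,0,0,0,30,0,0,0,5,0,0,0,0,0]'

```text
time: 30.92
eef_pos: [0.4394, 0.1026, 0.0892]
tool_rot: [2.221, 2.222, 0.001]
wrist_force: [-0.2, 0.3, -0.2]
finger_gap: 0.026
grasp_force: 20.0
```

Call:
move_arm --commands '[0,0,0,0]'

```text
time: 31.05
eef_pos: [0.4397, 0.1023, 0.0898]
tool_rot: [2.22, 2.221, 0.002]
wrist_force: [0.1, 0.9, -1.3]
finger_gap: 0.0258
grasp_force: 20.0
```

Call:
move_arm --commands '[0,0,5,0,0,0,1,0,0,0,0,0]'

```text
time: 31.42
eef_pos: [0.4391, 0.1021, 0.0828]
tool_rot: [-2.221, -2.222, -0.0]
wrist_force: [0.9, -0.5, 0.0]
finger_gap: 0.0255
grasp_force: 20.0
```

Call:
move_arm --commands '[0,0,0,0,0,0,0,0,0,0,0,0]' --gripper 0.5

```text
time: 31.8
eef_pos: [0.4391, 0.1021, 0.0828]
tool_rot: [2.221, 2.222, 0.0]
wrist_force: [0.4, -0.3, -0.5]
finger_gap: 0.0437
grasp_force: 0.0
```

Call:
move_arm --commands '[0,0,-40,0,0,0,-50,0,0,0,-50,0,0,0,-40,0,0,0,0,0]'

```text
time: 32.42
eef_pos: [0.4398, 0.1021, 0.2651]
tool_rot: [2.218, 2.219, 0.006]
wrist_force: [-0.5, 0.4, -0.2]
finger_gap: 0.044
grasp_force: 0.0
```

Call:
move_arm --commands '[50,0,0,0,50,0,0,0,50,0,0,0,50,0,0,0,0,0,0,0]'

```text
time: 33.05
eef_pos: [0.4382, 0.3043, 0.2608]
tool_rot: [-2.216, -2.225, 0.003]
wrist_force: [0.7, -0.4, -0.4]
finger_gap: 0.0445
grasp_force: 0.0
```

Run:
```python
from h import *
im,d,p=cam('top');W=world(d,p)
c=cv2.resize(im[130:275,200:520],None,fx=2.4,fy=2.4,interpolation=cv2.INTER_CUBIC);cv2.imwrite('pics/t9.png',c[...,::-1])
for lo,hi in((.066,.085),(.024,.042)):
  m=(W[...,2]>lo)&(W[...,2]<hi);n,l,st,_=cv2.connectedComponentsWithStats(m.astype(np.uint8))
  for i in range(1,n):
    if st[i,4]>100:
      q=W[l==i]
      if q[:,0].mean()<.65 : print(st[i],[np.round(x,1) for x in cv2.minAreaRect((q[:,:2]*1000).astype(np.float32))],np.median(q[:,2]).round(4))
```

```text
[193 148  17  17 217] [array([638.1, 379.1]), array([38.2, 37.6]), np.float64(2.0)] 0.0722
[294 198  17  17 226] [array([519.2, 139.1]), array([37.5, 37.4]), np.float64(0.7)] 0.0753
[327 198  17  17 227] [array([519.2,  62.1]), array([37.4, 37.5]), np.float64(89.9)] 0.0751
[476 214  18  17 242] [array([ 481.8, -285.3]), array([37.2, 38.6]), np.float64(0.1)] 0.0751
[628 160  12  36 376] [array([ 589.7, -663.7]), array([24.7, 85.4]), np.float64(85.1)] 0.0353
[413 218  40  30 833] [array([ 457.2, -174.1]), array([55.3, 86. ]), np.float64(11.9)] 0.0356
[292 236  54  10 503] [array([437.8, 101.4]), array([ 21.8, 128.1]), np.float64(0.0)] 0.0313
[230 244  12  41 292] [array([381.6, 298.2]), array([98.1, 26.9]), np.float64(4.4)] 0.0337
[566 247  51  12 279] [array([ 409.7, -555.6]), array([ 22.3, 121.1]), np.float64(5.3)] 0.0257
[178 274  16  12 104] [array([341.4, 419.1]), array([18.2, 42.7]), np.float64(21.7)] 0.0344
[345 394  34   6 117] [array([70.3, -0.2]), array([11.5, 77.6]), np.float64(1.3)] 0.0312
```

View pics/t9.png

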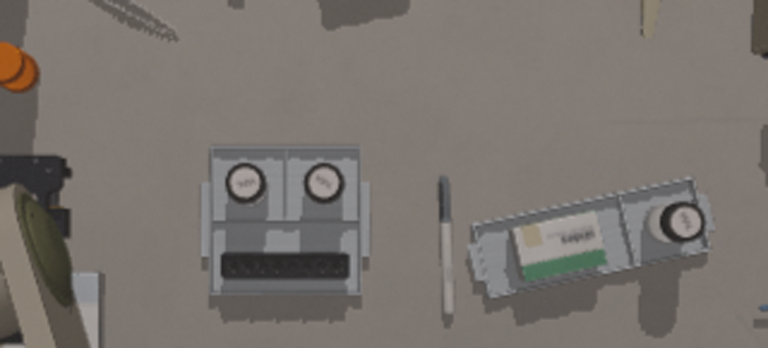

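The final top view shows the jars at crop (245,182), (323,182) and (683,222), the slide box at (558,245) and the strip block at (285,265). All are in their bays at the right heights (75 and 35 mm tops) and clear of the arm.

```bash
python3 -c "
from h import *
print(order.finish_job())"
```

```text
the job is handed in; nothing more can be done
None
```

Both kits are made up and handed in at about 33 s of the 120 s. The last top-camera check showed the slide box and one jar in the long tray, and the strip block and two jars in the square tray, all upright or flat in their bays; the hand-in returned no verdict.

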